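# Set out the microscope parts in their nests

## Robot

A 6-joint arm with a two-finger parallel gripper is mounted at the origin on a cart in front of the work surface, level with it; the furniture and walls round the work are solid. World frame = base frame: x ahead of the robot, y to its left, z up, the work surface at z = 0. Lengths are in m, angles in rad, forces in N, time in s.
With the tool pointing down it reaches from about 0.25 to 0.775 m from the base axis. Payload 4 kg.
Tool frame: the origin (TCP) lies at the very end of the fingers, on their centre line; the grasp point (between the pads) lies 19 mm behind it (manip.tcp_to_grasp is the z of the grasp point in the tool frame, in m); z points along the fingers, y is the direction in which the jaws open and shut (so a half turn about z gives the same grasp; the last joint's range is limited). The gripper opens to 94 mm and grips with 3 to 60 N. Pads are 16 mm wide; open, the fingers measure 119 mm over their backs; the gripper's body (75 mm by 177 mm) begins 78 mm behind the grasp point.
Start: joints at [-1.23, 0.087, 1.371, -0, 1.684, -0.103], TCP at [0.236, -0.497, 0.206] pointing down, gripper open.
Joint ranges: [-3.1, 3.1], [-0.76, 2.03], [0.27, 2.55], [-1.08, 4.22], [0.17, 2.65], [-2.57, 2.57]. Speed limits (rad/s): [2.79, 2.79, 3.14, 3.14, 3.14, 3.14].

## Interface

Orientations are given as a unit quaternion [w, x, y, z].
In Python, from station import manip gives the robot as it stands.
- The arm moves only by the tool apply_moves, never from a script. Its argument "deltas" is a list of rows, each a list of 7 numbers: the turn, a rotation vector about the tool's x, y, z in rad, then the shift along the tool's x, y, z in cm, then the gripper's target within -1 to 1 (fully open at 1, half-way at 0, shut at -1). A call has 1 to 8 rows; each row shifts and turns the pose as measured when the row begins, along the tool's axes as they then stand; what a row does not reach is not made up. A row lasts 1/8 s, in which the tool goes at most 62.5 mm and 10.7 degrees, less where a joint would pass 70% of its speed; a pose out of reach is approached as far as the arm can. A call is refused whole if a number of a shift passes 6.25 or a number of a turn 0.188, either way. A call with a gripper value outside its range is refused whole. The fingers move at their own pace and stop on an object; the grip force is fixed at half the most. Time passes only in rows, so rows that do not move let the fingers close. It gives the time, the measured TCP pose, the force and the opening at its end, in the units of the state.
- manip.get_state(): the state, without advancing time (a new reading comes with each control period).
- manip.get_image(name): name is "scene" or "top"; returns (picture, depth): 400x640x3 uint8, red, green, blue; 400x640 float32, m along the optical axis (not along the pixel's ray), 0 where there is no reading.
- manip.camera_params(name): a dict with "camera_matrix" (3x3 intrinsics, pixels), "D" ([k1, k2, p1, p2, k3] as OpenCV has them; the pictures are not rectified), "R" (3x3) and "t" (3): a world point X has camera coordinates R X + t. Camera axes: x right, y down, z forward; pixel columns grow to the right and rows downward; lengths in m; the calibration is good to about 2 mm. A picture is of the moment at which its call begins. camera_params takes no time and is no camera call.
- manip.hand_in(): hands the job in, once; it reports no verdict.
The state is a dict: "time": time; "qpos": joint angles; "qvel": joint speeds; "joint_torque": joint torques, N m; "position": TCP position; "tool_rot": TCP orientation; "contact_force": force on the tool from outside, world axes, zero at the start; "ft_torque": the same for the moment, N m; "opening": finger opening in m.
Only numpy, scipy, OpenCV 4.12 (cv2) and the standard library are available. Lean on these libraries where they do the work, as an engineer would, in place of code of your own. Each camera call takes 0.05 s, during which the arm holds its last target. There are 200 camera calls.

## Task

Get the optical table ready for the next imaging session: put the tan dish on the tan pad, the pink dish on the pink pad, the objective lens in the round blue-rimmed nest and the filter cube in the square nest. Each should stand upright, flat and well centred in its place, the filter cube turned square to its nest. Keep everything upright on the way, and leave the tape roll and the dust cap where they are.

Things in the scene. Friction and masses are not known exactly. Their poses are not given: they have to be found in the camera images.
- tan_dish_center (a point): Small clear lidded glass-bottom dish with a sandy tan filling, round, 38 mm across, 11 mm tall, lying flat on the table. The point is its centre, half-way up (5.5 mm above its underside); z is up. Loose, 11 g; take it across its diameter from above.
- pink_dish_center (a point): The same kind of small clear lidded dish, with a pinkish-red filling, 38 mm across, 11 mm tall, lying flat. The point is its centre, half-way up (5.5 mm above its underside); z is up. Loose, 11 g; take it across its diameter from above.
- objective_center (a point): Microscope objective lens standing upright on its black thread cap: white barrel with a blue band, tapering at the top; 60 mm tall, barrel 30 mm across, cap at the foot 34 mm across and 12 mm high. The point is on its axis half-way up (30 mm above its underside); z is up. Loose, 0.23 kg; take it by the barrel at this height.
- filter_cube_center (a point): Black filter cube with dark coloured glass, 38 mm wide, 38 mm deep, 38 mm high (41 mm over small details), standing upright. The point is its centre, 19.5 mm above its underside; z is up. Take it across its two solid side faces, which face along its own y (38 mm apart); its -x face is a window opening and cannot be gripped. Loose, 0.11 kg.
- tan_pad_center (a point): Flat round pad with a sandy tan face and black rubber edge, 60 mm across, 3 mm thick, fixed to the table: the place of the tan dish. The point is the centre of its upper face.
- pink_pad_center (a point): Flat round pad with a pinkish-red face and black rubber edge, 60 mm across, 3 mm thick, fixed to the table: the place of the pink dish. The point is the centre of its upper face.
- round_nest_center (a point): Round white nest with a blue rim, fixed to the table: the place of the objective. 62 mm across outside; its floor is 52 mm across and 4 mm above the table, the rim stands 4 mm above the floor. The point is the centre of its floor.
- square_nest_center (a point): Square aluminium nest with four black corner brackets, fixed to the table: the place of the filter cube. 68 mm square outside, 58 mm square between the brackets; its floor is 4 mm above the table, the brackets rise 6 mm above the floor and leave a gap 40 mm wide in the middle of each side, where fingers pass. The point is the centre of its floor; x and y run along its sides.
- tape_roll_center (a point): Roll of yellow marking tape lying flat, 66 mm across, 19 mm high. The point is its centre, half-way up. Loose; it is only in the way and stays where it is.
- dust_cap_center (a point): Black round dust cap lying flat, 41 mm across, 13 mm high. The point is on its axis half-way up. Loose; it is only in the way and stays where it is.
Things that resemble listed ones, but are neither listed nor needed, are in the scene too. What is shaped like the part that bears objective_center but turquoise is not meant.

How it is judged:
At the end, for the whole second after the job is handed in: Each thing rests flat in its own place (centre within 10 mm seen from above, height within 2.5 mm, tilt under 0.08 rad), released and at rest; the filter cube is within 0.2 rad of square to its nest; tape roll and dust cap are within 20 mm of where they started (horizontal distance between tan_dish_center and tan_pad_center below 0.01 m and z of tan_dish_center in the frame of tan_pad_center between 0.003 and 0.008 m and angle between each of tan_dish_center, pink_dish_center, objective_center, filter_cube_center's own z axis and vertical below 0.08 rad and linear speed of each of tan_dish, pink_dish, objective, filter_cube below 0.02 m/s and horizontal distance between pink_dish_center and pink_pad_center below 0.01 m and z of pink_dish_center in the frame of pink_pad_center between 0.003 and 0.008 m and horizontal distance between objective_center and round_nest_center below 0.01 m and z of objective_center in the frame of round_nest_center between 0.0275 and 0.0325 m and horizontal distance between filter_cube_center and square_nest_center below 0.01 m and z of filter_cube_center in the frame of square_nest_center between 0.017 and 0.022 m and (angle between the x axis of filter_cube_center and the x axis of square_nest_center, either way round below 0.2 rad or angle between the x axis of filter_cube_center and the y axis of square_nest_center, either way round below 0.2 rad) and distance of each of tape_roll_center, dust_cap_center from where it was at the start of the episode below 0.02 m); the robot touches nothing.
It fails at once if a dish, the objective or the filter cube is tipped over (angle between any of tan_dish_center, pink_dish_center, objective_center, filter_cube_center's own z axis and vertical above 0.6 rad).
It fails at once if the tape roll or the dust cap is pushed away (distance of any of tape_roll_center, dust_cap_center from where it was at the start of the episode above 0.02 m).
It also fails if it takes over 112 s, if anything falls off the work surface, if the arm or the gripper's body presses on something with over 40 N, if the wrist force passes 120 N, or if a joint passes its speed limit or range.

## Working session

There is one attempt and no reset: what is moved stays moved. The work goes in short steps, Python scripts to look and compute and a tool call to move; the robot and the scene stay as the last step left them, time stands still between calls to the robot, and variables do not carry over. Pictures are saved under pics/ and viewed, about 12 in all and at most 16, crops included, and the job is handed in when it is done.

Besides the shell and the picture viewer there is one more tool, called after "Emit:" as name(argument=value, ...), one argument or row to a line, values as JSON. apply_moves: Moves the arm, as the interface text tells. Its arguments: {"type":"object","properties":{"deltas":{"type":"array"}},"required":["deltas"]}

```bash
ls; mkdir -p pics; python3 - <<'E'
from station import manip
import cv2,numpy as np
for n in("top","scene"):
    im,d=manip.get_image(n);cv2.imwrite(f"pics/{n}0.png",im[:,:,::-1]);np.save(f"pics/{n}0.npy",d)
    p=manip.camera_params(n);print(n,p)
s=manip.get_state();print(s,manip.tcp_to_grasp)
E
```

```text
pics
top {'camera_matrix': array([[394.3414415 ,   0.        , 318.47342316],
       [  0.        , 394.3414415 , 199.05080898],
       [  0.        ,   0.        ,   1.        ]]), 'D': array([-0.0257779,  0.       ,  0.       ,  0.       ,  0.       ]), 'R': array([[ 0.02888037, -0.99943962,  0.01692225],
       [-0.9817941 , -0.03154198, -0.18731111],
       [ 0.18773991, -0.01120455, -0.98215487]]), 't': array([0.03705791, 0.50359129, 0.8944506 ])}
scene {'camera_matrix': array([[501.76403811,   0.        , 322.79278151],
       [  0.        , 501.76403811, 196.49480428],
       [  0.        ,   0.        ,   1.        ]]), 'D': array([-0.11421594,  0.        ,  0.        ,  0.        ,  0.        ]), 'R': array([[ 0.81283218, -0.58247767, -0.00485895],
       [-0.45022588, -0.62294185, -0.63971877],
       [ 0.36959506,  0.52217163, -0.76859371]]), 't': array([-0.34915351,  0.29193898,  1.01627682])}
{'time': 0.1, 'qpos': array([-1.23013400e+00,  8.79042626e-02,  1.37205836e+00, -5.56335911e-05,
        1.68359447e+00, -1.03149780e-01]), 'qvel': array([-2.22884609e-03, -1.59317540e-03, -2.29665070e-03, -9.75546746e-05,
        3.55054140e-04, -4.93521223e-04]), 'joint_torque': array([ 1.62256216e-03, -3.41252446e+01, -3.03302193e+01,  7.19248108e-02,
        3.03449691e-02, -9.87960016e-05]), 'position': array([ 0.23595473, -0.49628544,  0.20443126]), 'tool_rot': array([-9.72024775e-04,  9.75479931e-01,  2.20086206e-01, -1.43818940e-04]), 'contact_force': array([ 0.12442452,  0.32456416, -0.59284115]), 'ft_torque': array([-0.00803166,  0.00326934, -0.00912857]), 'opening': 0.09399377182835256} -0.0188
```

View pics/top0.png

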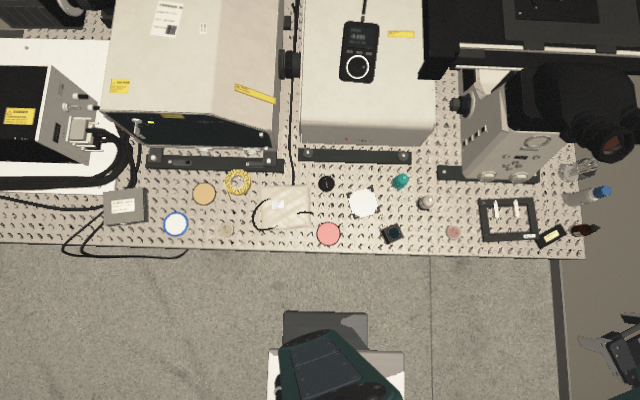

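View pics/scene0.png

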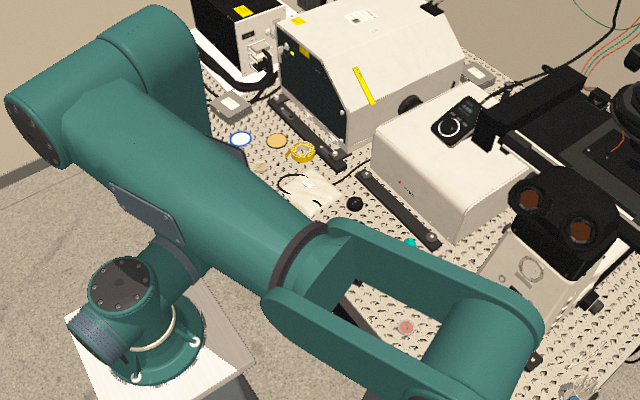

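```bash
cat > h.py <<'E'
from station import manip
import cv2,numpy as np
P={n:manip.camera_params(n) for n in("top","scene")}
def pix2w(n,u,v,z):
    p=P[n];q=cv2.undistortPoints(np.array([[[u,v]]],float),p["camera_matrix"],p["D"])[0,0]
    r=p["R"].T@np.array([q[0],q[1],1]);c=-p["R"].T@p["t"]
    return c+r*(z-c[2])/r[2]
def w2pix(n,X):
    p=P[n];return cv2.projectPoints(np.array([X],float),cv2.Rodrigues(p["R"])[0],p["t"],p["camera_matrix"],p["D"])[0][0,0]
def crop(n,u0,v0,u1,v1,k,out):
    im,d=manip.get_image(n);cv2.imwrite(out,cv2.resize(im[v0:v1,u0:u1,::-1],None,fx=k,fy=k,interpolation=cv2.INTER_CUBIC));return im,d
E
python3 - <<'E'
from h import *
im=cv2.imread("pics/top0.png")
a=cv2.resize(im[160:260,150:310],None,fx=5,fy=5,interpolation=2);b=cv2.resize(im[160:260,310:470],None,fx=5,fy=5,interpolation=2)
cv2.imwrite("pics/c1.png",a);cv2.imwrite("pics/c2.png",b)
for nm,u,v,z in[("rn",175,223,.006),("tanpad",204,193,.003),("tand",226,229,.01),("tape",237,181,.019),("cap",326,184,.013),("pinkpad",328,233,.003),("cube",391,233,.04),("white",364,203,.004),("obj",426,202,.06),("pinkd",454,232,.011),("frame",508,218,.0)]:print(nm,pix2w("top",u,v,z).round(3))
print(w2pix("top",[.236,-.496,.2]))
E
```

```text
rn [0.439 0.403 0.006]
tanpad [0.517 0.339 0.003]
tand [0.428 0.276 0.01 ]
tape [0.547 0.255 0.019]
cap [0.548 0.034 0.013]
pinkpad [0.426 0.026 0.003]
cube [ 0.427 -0.122  0.04 ]
white [ 0.504 -0.062  0.004]
obj [ 0.501 -0.202  0.06 ]
pinkd [ 0.437 -0.284  0.011]
frame [ 0.478 -0.428  0.   ]
[600.05875143 328.73542812]
```

View pics/c1.png

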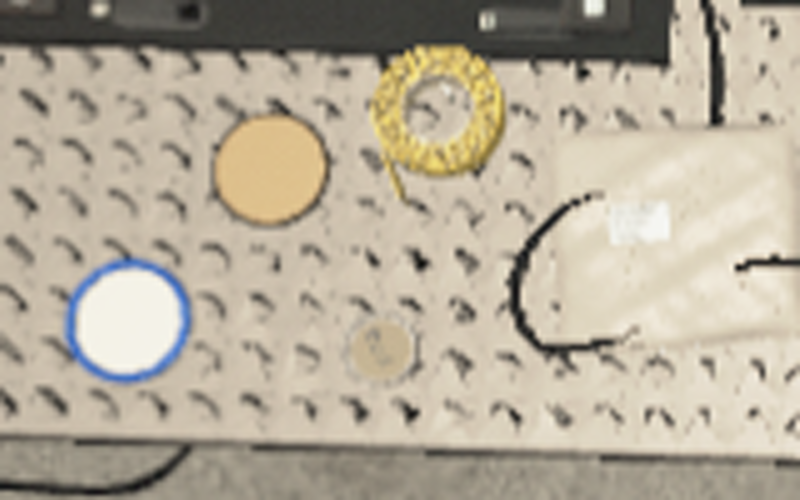

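View pics/c2.png

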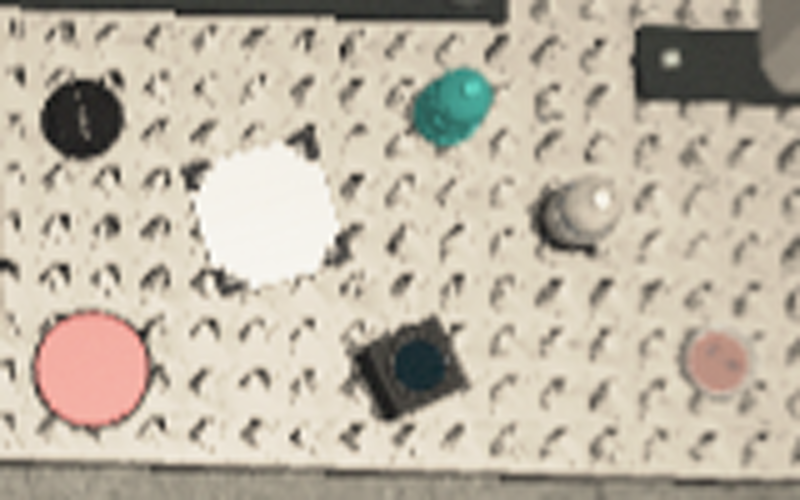

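```bash
python3 - <<'E'
from h import *
im=cv2.imread("pics/top0.png");d=np.load("pics/top0.npy");p=P["top"]
v,u=np.mgrid[0:400,0:640]
q=cv2.undistortPoints(np.stack([u,v],-1).reshape(-1,1,2).astype(float),p["camera_matrix"],p["D"]).reshape(400,640,2)
C=np.dstack([q*d[...,None],d])
W=(C-p["t"])@p["R"]
np.save("pics/W.npy",W)
def near(u0,v0,r):return (u-u0)**2+(v-v0)**2<r*r
def rep(n,m,z=None):
    uu,vv=u[m].mean(),v[m].mean();X=W[m]
    print(n,m.sum(),round(uu,1),round(vv,1),"z",np.median(X[:,2]).round(3),pix2w("top",uu,vv,np.median(X[:,2]) if z is None else z).round(4))
hsv=cv2.cvtColor(im,cv2.COLOR_BGR2HSV);H,S,V=cv2.split(hsv)
print(im[223,175],im[193,204],im[229,226],im[233,328],im[232,454],im[203,364],im[240,250])
rep("rn blue",near(175,223,16)&(H>100)&(H<130)&(S>100),.008)
rep("rn white",near(175,223,16)&(S<30)&(V>225),.004)
rep("tanpad",near(204,193,14)&(S>90),.003)
rep("pinkpad",near(328,233,14)&(S>60),.003)
rep("nest",near(363,202.6,16)&(im.min(2)>225),.004)
rep("tape",near(237,181,18)&(S>110),.019)
rep("cap",near(326,184,11)&(V<75),.013)
rep("pinkd",near(453,232,9)&(S>50),.0055)
rep("tand",near(226,229,8)&(S>50),.0055)
for n,c,r,lo in(("obj",(426,202),12,.03),("cube",(391,233),14,.034)):
    m=near(*c,r)&(W[...,2]>lo)&(d>0);rep(n,m);X=W[m];print(X.mean(0).round(4),X.min(0).round(3),X.max(0).round(3))
    if n=="cube":print(cv2.minAreaRect((X[:,:2]*1000).astype(np.float32)))
m=near(363,203,19)&(im.min(2)>225);print(cv2.minAreaRect((np.array([pix2w("top",a,b,.004)[:2] for a,b in zip(u[m],v[m])])*1000).astype(np.float32)))
for n,c in(("tand",(226,229)),("pinkd",(454,232)),("bag",(283,207)),("frame",(508,218))):print(n,W[near(*c,6)][:,2].round(3).max())
# obstacles
for lo,hi in((.03,.09),(.09,.2),(.2,.5)):
    print(lo,[(round(y,2),round(float(W[...,0][k].min()),3)) for y in np.arange(-.5,.5,.1) if (k:=(d>0)&(W[...,2]>lo)&(W[...,2]<hi)&(abs(W[...,1]-y)<.05)&(W[...,0]>.53)).any()])
E
```

```text
[232 242 244] [141 192 222] [144 172 186] [164 174 244] [129 142 180] [237 243 245] [150 166 176]
rn blue 94 175.1 223.5 z 0.007 [0.4374 0.4019 0.008 ]
rn white 310 175.2 223.8 z 0.004 [0.4372 0.403  0.004 ]
tanpad 368 203.6 193.4 z 0.002 [0.5159 0.3397 0.003 ]
pinkpad 427 327.9 233.3 z 0.003 [0.4256 0.0262 0.003 ]
nest 581 362.8 202.5 z 0.003 [ 0.5054 -0.0593  0.004 ]
tape 284 237.8 181.9 z 0.018 [0.5445 0.2531 0.019 ]
cap 180 325.9 183.2 z 0.012 [0.5497 0.0346 0.013 ]
pinkd 118 453.2 231.8 z 0.011 [ 0.4384 -0.2844  0.0055]
tand 103 225.9 229.7 z 0.01 [0.4264 0.2768 0.0055]
obj 137 427.2 201.6 z 0.049 [ 0.504  -0.2082  0.0494]
[ 0.5042 -0.2086  0.048 ] [ 0.491 -0.226  0.031] [ 0.519 -0.197  0.062]
cube 234 393.1 233.0 z 0.038 [ 0.4273 -0.1279  0.0383]
[ 0.4273 -0.1279  0.0385] [ 0.406 -0.152  0.034] [ 0.45  -0.104  0.046]
((426.84320068359375, -128.28623962402344), (37.40734100341797, 37.67350769042969), 25.562747955322266)
((504.7645263671875, -59.494083404541016), (66.18194580078125, 66.43905639648438), 16.702512741088867)
tand 0.972
pinkd 0.972
bag 0.013
frame 0.005
0.03 [(np.float64(-0.5), 0.572), (np.float64(-0.4), 0.558), (np.float64(-0.3), 0.56), (np.float64(-0.2), 0.544), (np.float64(-0.1), 0.544), (np.float64(-0.0), 0.646), (np.float64(0.1), 0.65), (np.float64(0.2), 0.584), (np.float64(0.3), 0.612), (np.float64(0.4), 0.589)]
0.09 [(np.float64(-0.5), 0.584), (np.float64(-0.4), 0.58), (np.float64(-0.3), 0.583), (np.float64(-0.2), 0.651), (np.float64(-0.1), 0.65), (np.float64(-0.0), 0.65), (np.float64(0.1), 0.65), (np.float64(0.2), 0.613), (np.float64(0.3), 0.619), (np.float64(0.4), 0.592)]
0.2 [(np.float64(-0.5), 0.608), (np.float64(-0.4), 0.53), (np.float64(-0.3), 0.53), (np.float64(-0.2), 0.704), (np.float64(-0.1), 0.704), (np.float64(-0.0), 0.782), (np.float64(0.2), 0.619), (np.float64(0.3), 0.619), (np.float64(0.4), 0.59)]
```

```bash
cat > go.py <<'E'
# usage: go.py x y z yaw_deg : remaining move in tool axes (cm, rad about tool z)
import sys
from h import *
from scipy.spatial.transform import Rotation as Ro
s=manip.get_state();q=s["tool_rot"];R=Ro.from_quat([*q[1:],q[0]])
a=np.degrees(np.arctan2(R.as_matrix()[1,0],R.as_matrix()[0,0]))
print("t",s["time"],"pos",s["position"].round(4),"yaw",a.round(1),"q",s["qpos"].round(2),"op",round(s["opening"],4),"F",s["contact_force"].round(1))
if len(sys.argv)>4:
    X=np.array([float(x) for x in sys.argv[1:4]]);y=float(sys.argv[4])
    T=Ro.from_matrix(np.column_stack([[np.cos(np.radians(y)),np.sin(np.radians(y)),0],[np.sin(np.radians(y)),-np.cos(np.radians(y)),0],[0,0,-1.]]))
    print("shift cm",((R.inv().apply(X-s["position"]))*100).round(2),"turn",(R.inv()*T).as_rotvec().round(3))
E
python3 go.py .4384 -.2844 .08 25.4
```

```text
t 0.1 pos [ 0.236  -0.4963  0.2044] yaw 25.4 q [-1.23  0.09  1.37 -0.    1.68 -0.1 ] op 0.094 F [ 0.1  0.3 -0.6]
shift cm [ 27.38 -10.42  12.47] turn [-0.002 -0.     0.   ]
```

Emit:
apply_moves(
  deltas=[
    [0,0,0,4.5,-1.75,2,1],
    [0,0,0,4.5,-1.75,2,1],
    [0,0,0,4.5,-1.75,2,1],
    [0,0,0,4.5,-1.75,2,1],
    [0,0,0,4.5,-1.75,2,1],
    [0,0,0,4.5,-1.75,2,1],
  ],
)

```text
time: 0.85
position: [0.4379, -0.2823, 0.0795]
tool_rot: [-0.001, 0.976, 0.216, -0.001]
contact_force: [-0.0, -0.3, 0.9]
opening: 0.0941
```

```bash
python3 go.py .4384 -.2844 .003 25.4
```

```text
t 0.85 pos [ 0.4379 -0.2823  0.0795] yaw 25.0 q [-0.68  0.08  1.63 -0.    1.43  0.45] op 0.0941 F [-0.  -0.3  0.9]
shift cm [-0.04  0.22  7.64] turn [-0.002  0.001 -0.008]
```

Emit:
apply_moves(
  deltas=[
    [0,0,0,0,0.2,2.5,1],
    [0,0,0,0,0,2.5,1],
    [0,0,0,0,0,2.0,1],
    [0,0,0,0,0,0.6,1],
    [0,0,0,0,0,0,-1],
    [0,0,0,0,0,0,-1],
    [0,0,0,0,0,0,-1],
    [0,0,0,0,0,0,-1],
  ],
)

```text
time: 1.85
position: [0.4392, -0.2785, 0.0008]
tool_rot: [-0.003, 0.976, 0.22, -0.003]
contact_force: [-0.5, 0.7, 0.2]
opening: 0.0578
```

Emit:
apply_moves(
  deltas=[
    [0,0,0,0,0.3,-0.2,-1],
    [0,0,0,0,0,0,-1],
    [0,0,0,0,0,0,-1],
    [0,0,0,0,0,0,-1],
  ],
)

```text
time: 2.35
position: [0.4407, -0.2816, 0.0028]
tool_rot: [-0.003, 0.976, 0.22, -0.003]
contact_force: [0.3, -0.6, 0.7]
opening: 0.037
```

```bash
python3 go.py .4256 .0262 .06 25
```

```text
t 2.35 pos [ 0.4407 -0.2816  0.0028] yaw 25.4 q [-0.68  0.17  1.7   0.    1.28  0.45] op 0.037 F [ 0.3 -0.6  0.7]
shift cm [ 11.81 -28.5   -5.54] turn [-0.008  0.003  0.007]
```

Emit:
apply_moves(
  deltas=[
    [0,0,0,0,0,-3.5,-1],
    [0,0,0,0,0,-5,-1],
    [0,0,0,1.7,-4.0,-2,-1],
    [0,0,0,2.0,-5.0,0,-1],
    [0,0,0,2.0,-5.0,0,-1],
    [0,0,0,2.0,-5.0,0,-1],
    [0,0,0,2.0,-5.0,0,-1],
    [0,0,0,1.8,-4.0,2,-1],
  ],
)

```text
time: 3.35
position: [0.4268, 0.0267, 0.0949]
tool_rot: [-0.004, 0.976, 0.216, 0.001]
contact_force: [0.1, -0.1, -0.3]
opening: 0.0369
```

```bash
python3 go.py .4256 .0262 .0075 25; python3 -c "
from h import *
crop('top',250,180,410,280,4,'pics/c3.png')"
```

```text
t 3.35 pos [0.4268 0.0267 0.0949] yaw 24.9 q [-0.08 -0.14  1.82  0.01  1.47  1.06] op 0.0369 F [ 0.1 -0.1 -0.3]
shift cm [-0.16  0.05  8.74] turn [-0.007 -0.004 -0.001]
```

View pics/c3.png

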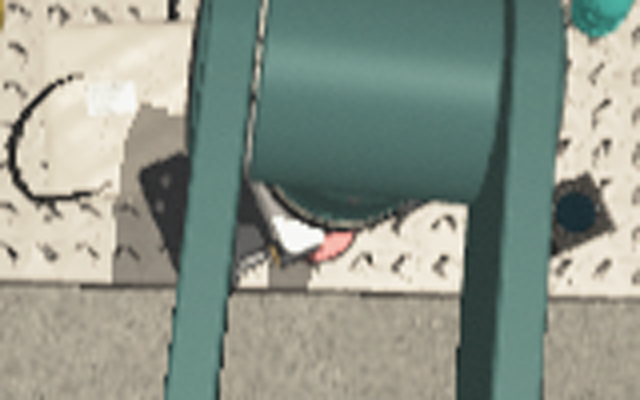

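Emit:
apply_moves(
  deltas=[
    [0,0,0,0.1,0,3,-1],
    [0,0,0,0.05,0,3,-1],
    [0,0,0,0,0,1.8,-1],
    [0,0,0,0,0,0.5,-1],
    [0,0,0,0,0,0,-1],
  ],
)

```text
time: 4.03
position: [0.4235, 0.0353, 0.0059]
tool_rot: [-0.007, 0.975, 0.221, -0.002]
contact_force: [-0.1, 1.3, 0.5]
opening: 0.0371
```

```bash
python3 go.py .4283 .0275 .0070 25
```

```text
t 4.025 pos [0.4235 0.0353 0.0059] yaw 25.5 q [-0.06 -0.05  1.93  0.01  1.28  1.06] op 0.0371 F [-0.1  1.3  0.5]
shift cm [ 0.1   0.91 -0.12] turn [-0.015  0.002  0.009]
```

Emit:
apply_moves(
  deltas=[
    [0,0,0,0,0,-0.3,-1],
    [-0.015,0,0,0.1,0.7,0,-1],
    [0,0,0,0,0.2,0,-1],
    [0,0,0,0,0,0,-1],
  ],
)

```text
time: 4.53
position: [0.4307, 0.0264, 0.0116]
tool_rot: [0.001, 0.975, 0.221, 0.002]
contact_force: [-0.2, 0.2, 0.2]
opening: 0.0369
```

```bash
python3 go.py .4283 .0275 .0068 25
```

```text
t 4.525 pos [0.4307 0.0264 0.0116] yaw 25.5 q [-0.07 -0.05  1.91 -0.    1.28  1.06] op 0.0369 F [-0.2  0.2  0.2]
shift cm [-0.17 -0.2   0.48] turn [ 0.004 -0.003  0.009]
```

Emit:
apply_moves(
  deltas=[
    [0,0,0,-0.1,-0.1,0.4,-1],
    [0,0,0,0,-0.1,0.1,-1],
    [0,0,0,0,0,0,-1],
    [0,0,0,0,0,0,0.3],
    [0,0,0,0,0,0,0.3],
    [0,0,0,0,0,0,0.3],
    [0,0,0,0,0,-2,1],
    [0,0,0,0,0,-5,1],
  ],
)

```text
time: 5.52
position: [0.4245, 0.0284, 0.0731]
tool_rot: [-0.0, 0.975, 0.221, -0.004]
contact_force: [0.3, 0.3, 0.1]
opening: 0.0775
```

```bash
python3 go.py .4264 .2768 .1 35
```

```text
t 5.525 pos [0.4245 0.0284 0.0731] yaw 25.5 q [-0.07 -0.12  1.84 -0.    1.43  1.06] op 0.0775 F [0.3 0.3 0.1]
shift cm [ 10.84 -22.35  -2.73] turn [-0.003  0.007 -0.166]
```

Emit:
apply_moves(
  deltas=[
    [0,0,0,2.0,-4.0,-1,0.3],
    [0,0,0,2.3,-4.8,-1,0.3],
    [0,0,0,2.3,-4.8,0,0.3],
    [0,0,0,2.3,-4.8,0,0.3],
    [0,0,0,1.5,-3.2,0,0.3],
    [0,0,0,0.4,-0.7,0,0.3],
    [0,0,0,0,0,0,0.3],
    [0,0,0,0,0,0,0.3],
  ],
)

```text
time: 6.52
position: [0.4318, 0.2816, 0.0996]
tool_rot: [0.002, 0.976, 0.218, 0.003]
contact_force: [-0.9, 0.4, 0.1]
opening: 0.0608
```

```bash
python3 go.py .4264 .2768 .003 25.4;  python3 -c "
from h import *
a,_=crop('scene',260,130,460,380,3,'pics/c4.png')
cv2.imwrite('pics/c4full.png',a[:,:,::-1])"
```

```text
t 6.525 pos [0.4318 0.2816 0.0996] yaw 25.2 q [ 0.47  0.05  1.62 -0.    1.46  1.6 ] op 0.0608 F [-0.9  0.4  0.1]
shift cm [-0.75  0.16  9.66] turn [ 0.004 -0.006 -0.003]
```

View pics/c4full.png

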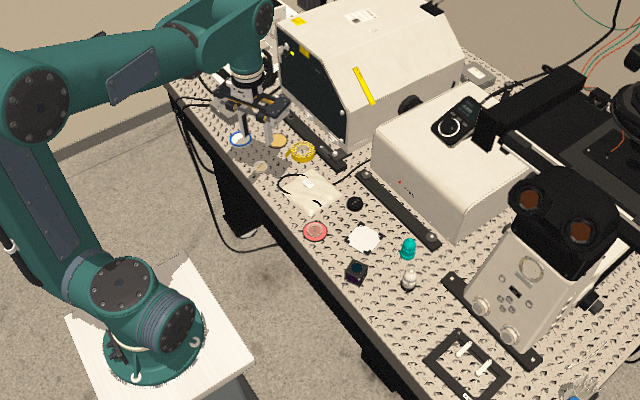

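```bash
python3 -c "
from h import *
a=cv2.imread('pics/c4full.png')
cv2.imwrite('pics/c5.png',cv2.resize(a[215:305,295:425],None,fx=6,fy=6,interpolation=2))"
```

```text
(no output)
```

View pics/c5.png

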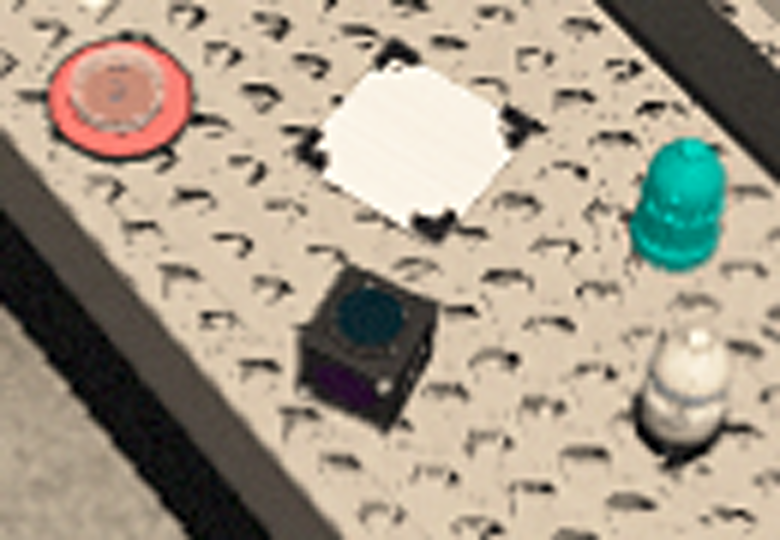

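Emit:
apply_moves(
  deltas=[
    [0,0,0,-0.6,0.2,3.5,0.3],
    [0,0,0,-0.1,0,3.5,0.3],
    [0,0,0,0,0,1.4,0.3],
    [0,0,0,0,0,0.4,0.3],
    [0,0,0,0,0,0,0.3],
  ],
)

```text
time: 7.2
position: [0.4302, 0.2731, 0.0126]
tool_rot: [0.001, 0.977, 0.215, 0.006]
contact_force: [-0.3, -0.3, 0.5]
opening: 0.061
```

```bash
python3 go.py .4264 .2768 .003 25.4
```

```text
t 7.2 pos [0.4302 0.2731 0.0126] yaw 24.8 q [ 0.46  0.11  1.74 -0.01  1.28  1.6 ] op 0.061 F [-0.3 -0.3  0.5]
shift cm [-0.2  -0.5   0.95] turn [ 0.005 -0.012 -0.011]
```

Emit:
apply_moves(
  deltas=[
    [0,0,0,-0.2,-0.4,0.6,0.3],
    [0,0,0,0,-0.1,0.25,0.3],
    [0,0,0,0,0,0,-1],
    [0,0,0,0,0,0,-1],
    [0,0,0,0,0,0,-1],
    [0,0,0,0,0,0,-1],
    [0,0,0,0,0,0,-1],
  ],
)

```text
time: 8.07
position: [0.4283, 0.2784, 0.0066]
tool_rot: [0.001, 0.977, 0.215, 0.009]
contact_force: [0.5, 0.2, -0.0]
opening: 0.0365
```

```bash
python3 go.py .5159 .3397 .08 25.4; python3 -c "
from h import *
d=pix2w('scene',314.5,229,.0105);p=pix2w('scene',295+120.5/6,215+98/6,.002);print(d,p,d-p)"
```

```text
t 8.075 pos [0.4283 0.2784 0.0066] yaw 24.8 q [ 0.47  0.12  1.75 -0.01  1.26  1.61] op 0.0365 F [ 0.5  0.2 -0. ]
shift cm [10.65 -1.85 -7.16] turn [ 0.005 -0.018 -0.01 ]
[0.42541598 0.0276358  0.0105    ] [0.42605163 0.02640134 0.002     ] [-0.00063565  0.00123446  0.0085    ]
```

Emit:
apply_moves(
  deltas=[
    [0,-0.015,0,0,0,-2.5,-1],
    [0,0,0,0,0,-3.5,-1],
    [0,0,0,3,-0.5,-1,-1],
    [0,0,0,4,-0.7,0,-1],
    [0,0,0,3,-0.5,0,-1],
    [0,0,0,0.6,-0.1,0,-1],
    [0,0,0,0,0,0,-1],
    [0,0,0,0,0,0,-1],
  ],
)

```text
time: 9.07
position: [0.5165, 0.3394, 0.0777]
tool_rot: [0.003, 0.977, 0.215, -0.0]
contact_force: [-0.4, 0.5, -1.1]
opening: 0.0368
```

```bash
python3 go.py .518 .3407 .0105 25.4
```

```text
t 9.075 pos [0.5165 0.3394 0.0777] yaw 24.8 q [ 0.49  0.29  1.38 -0.01  1.46  1.63] op 0.0368 F [-0.4  0.5 -1.1]
shift cm [ 0.2  -0.09  6.72] turn [ 0.005  0.002 -0.011]
```

Emit:
apply_moves(
  deltas=[
    [0,0,0,0.2,-0.1,2.5,-1],
    [0,0,0,0,0,2.5,-1],
    [0,0,0,0,0,1.0,-1],
    [0,0,0,0,0,0.2,-1],
    [0,0,0,0,0,0,-1],
    [0,0,0,0,0,0,-1],
  ],
)

```text
time: 9.82
position: [0.5168, 0.3398, 0.018]
tool_rot: [0.002, 0.977, 0.214, 0.002]
contact_force: [-0.5, 0.4, -0.3]
opening: 0.0367
```

```bash
python3 go.py .518 .3407 .0105 25.4
```

```text
t 9.825 pos [0.5168 0.3398 0.018 ] yaw 24.8 q [ 0.49  0.34  1.45 -0.01  1.35  1.63] op 0.0367 F [-0.5  0.4 -0.3]
shift cm [ 0.15 -0.03  0.75] turn [ 0.005 -0.002 -0.011]
```

Emit:
apply_moves(
  deltas=[
    [0,0,0,0.1,0,0.5,-1],
    [0,0,0,0,0,0.25,-1],
    [0,0,0,0,0,0,-1],
    [0,0,0,0,0,0,0.15],
    [0,0,0,0,0,0,0.15],
    [0,0,0,0,0,0,0.15],
    [0,0,0,0,0,-2,0.15],
    [0,0,0,0,0,-6,0.15],
  ],
)

```text
time: 10.82
position: [0.5146, 0.339, 0.0879]
tool_rot: [0.004, 0.977, 0.214, -0.003]
contact_force: [0.9, 1.0, 0.0]
opening: 0.054
```

```bash
python3 go.py .427 -.128 .1 25.6
```

```text
t 10.825 pos [0.5146 0.339  0.0879] yaw 24.8 q [ 0.49  0.29  1.37 -0.01  1.49  1.63] op 0.054 F [0.9 1.  0. ]
shift cm [-27.52  38.74  -0.77] turn [ 0.006  0.008 -0.015]
```

Emit:
apply_moves(
  deltas=[
    [0,0,0,-2.5,3.5,-1.5,0.5],
    [0,0,0,-3.4,4.8,-0.5,0.5],
    [0,0,0,-3.4,4.8,0,0.5],
    [0,0,0,-3.4,4.8,0,0.5],
    [0,0,0,-3.4,4.8,0,0.5],
    [0,0,0,-3.4,4.8,0,0.5],
    [0,0,0,-3.4,4.8,0,0.5],
    [0,0,0,-3.0,4.2,0,0.5],
  ],
)

```text
time: 11.82
position: [0.4407, -0.1083, 0.1322]
tool_rot: [0.006, 0.976, 0.219, 0.017]
contact_force: [0.8, -0.0, -0.7]
opening: 0.0703
```

Emit:
apply_moves(
  deltas=[
    [0,0,0,0,0,0,0.5],
    [0,0,0,0,0,0,0.5],
  ],
)

```text
time: 12.08
position: [0.4408, -0.1114, 0.1354]
tool_rot: [0.007, 0.976, 0.215, 0.019]
contact_force: [-0.4, 0.5, 0.4]
opening: 0.0705
```

```bash
python3 go.py .427 -.128 .1 25.6
```

```text
t 12.075 pos [ 0.4408 -0.1114  0.1354] yaw 24.9 q [-0.38 -0.13  1.73  0.01  1.51  0.76] op 0.0705 F [-0.4  0.5  0.4]
shift cm [-2.07  0.85  3.49] turn [ 0.022 -0.033 -0.013]
```

Emit:
apply_moves(
  deltas=[
    [0.022,-0.033,-0.013,-1.5,0.6,1.5,0.8],
    [0,0,0,-0.5,0.3,2,0.8],
    [0,0,0,0,0,2,0.8],
    [0,0,0,0,0,1.5,0.8],
    [0,0,0,0,0,0,0.8],
    [0,0,0,0,0,0,0.8],
  ],
)

```text
time: 12.82
position: [0.4311, -0.1221, 0.0675]
tool_rot: [0.001, 0.974, 0.228, 0.003]
contact_force: [-0.5, -0.0, 0.1]
opening: 0.0847
```

```bash
python3 go.py .427 -.128 .004 25.6
```

```text
t 12.825 pos [ 0.4311 -0.1221  0.0675] yaw 26.4 q [-0.4  -0.08  1.81  0.    1.4   0.71] op 0.0847 F [-0.5 -0.   0.1]
shift cm [-0.66  0.33  6.34] turn [ 0.003 -0.005  0.014]
```

Emit:
apply_moves(
  deltas=[
    [0,0,0,-0.6,0.3,0,0.8],
    [0,0,0,0,0,2.5,0.8],
    [0,0,0,0,0,2.5,0.8],
    [0,0,0,0,0,0.8,0.8],
    [0,0,0,0,0,0,0.8],
    [0,0,0,0,0,0,0.8],
  ],
)

```text
time: 13.58
position: [0.431, -0.1308, 0.0139]
tool_rot: [0.005, 0.974, 0.228, 0.007]
contact_force: [-0.8, -0.3, 1.4]
opening: 0.0847
```

```bash
python3 go.py .427 -.128 .004 25.6
```

```text
t 13.575 pos [ 0.431  -0.1308  0.0139] yaw 26.4 q [-0.42 -0.02  1.88  0.    1.27  0.69] op 0.0847 F [-0.8 -0.3  1.4]
shift cm [-0.24 -0.44  0.98] turn [ 0.012 -0.012  0.014]
```

Emit:
apply_moves(
  deltas=[
    [0.012,-0.012,0.014,-0.2,-0.4,0.5,0.8],
    [0,0,0,0,0,0.3,0.8],
    [0,0,0,0,0,0,0],
    [0,0,0,0,0,0,-1],
    [0,0,0,0,0,0,-1],
    [0,0,0,0,0,0,-1],
    [0,0,0,0,0,0,-1],
    [0,0,0,0,0,0,-1],
  ],
)

```text
time: 14.58
position: [0.4286, -0.1284, 0.0072]
tool_rot: [0.001, 0.975, 0.221, 0.001]
contact_force: [0.2, -0.3, -0.1]
opening: 0.0376
```

```bash
python3 go.py .5050 -.0594 .1 16.7
```

```text
t 14.575 pos [ 0.4286 -0.1284  0.0072] yaw 25.5 q [-0.42 -0.01  1.88 -0.    1.27  0.71] op 0.0376 F [ 0.2 -0.3 -0.1]
shift cm [ 9.88 -2.92 -9.27] turn [ 0.002 -0.002  0.154]
```

Emit:
apply_moves(
  deltas=[
    [0,0,0,0,0,-2,-1],
    [0,0,0,0,0,-4,-1],
    [0,0,0.05,2,-0.5,-1,-1],
    [0,0,0.05,3,-1,0,-1],
    [0,0,0.054,3,-1,0,-1],
    [0,0,0,1.5,-0.5,0,-1],
    [0,0,0,0,0,0,-1],
    [0,0,0,0,0,0,-1],
  ],
)

```text
time: 15.58
position: [0.505, -0.0647, 0.0763]
tool_rot: [-0.0, 0.99, 0.143, -0.002]
contact_force: [-0.1, 0.1, -1.1]
opening: 0.0378
```

```bash
python3 go.py .5063 -.059 .03 16.7
```

```text
t 15.575 pos [ 0.505  -0.0647  0.0763] yaw 16.4 q [-0.24  0.06  1.66 -0.    1.43  1.05] op 0.0378 F [-0.1  0.1 -1.1]
shift cm [ 0.31 -0.5   4.63] turn [-0.001  0.005 -0.005]
```

Emit:
apply_moves(
  deltas=[
    [0,0,0,0.3,-0.5,1.5,-1],
    [0,0,0,0,0,2.0,-1],
    [0,0,0,0,0,1.2,-1],
    [0,0,0,0,0,0,-1],
    [0,0,0,0,0,0,-1],
  ],
)

```text
time: 16.2
position: [0.5035, -0.0598, 0.0256]
tool_rot: [-0.001, 0.99, 0.142, -0.004]
contact_force: [-0.2, -0.1, -0.9]
opening: 0.0378
```

```bash
python3 go.py .5063 -.059 .0115 16.7; python3 -c "
from h import *
crop('scene',310,200,420,290,7,'pics/c6.png')"
```

```text
t 16.2 pos [ 0.5035 -0.0598  0.0256] yaw 16.3 q [-0.23  0.11  1.72 -0.    1.32  1.06] op 0.0378 F [-0.2 -0.1 -0.9]
shift cm [0.3  0.01 1.4 ] turn [-0.002  0.007 -0.007]
```

View pics/c6.png

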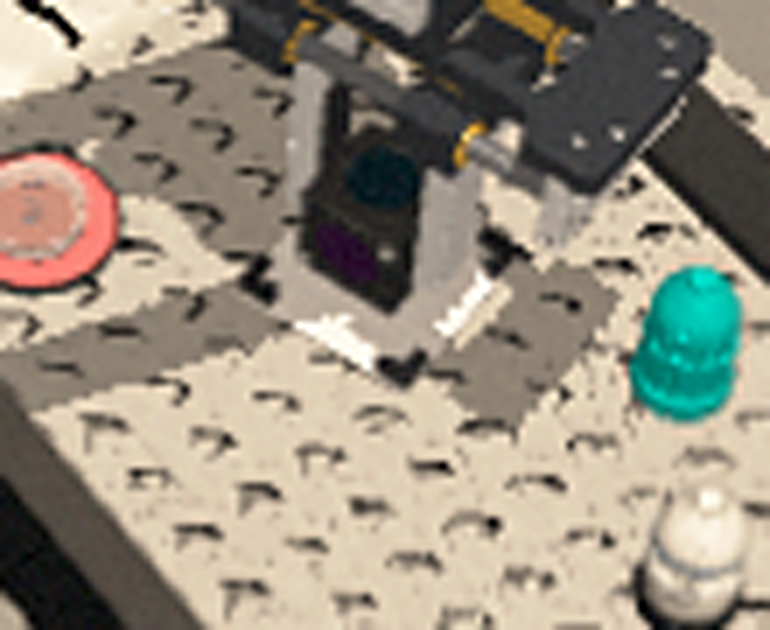

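The view shows the cube upright at crop (370,220), square above the nest and between its brackets (260,275), (400,370), (500,245). I'll lower it now.

Emit:
apply_moves(
  deltas=[
    [0,0.007,0,0.3,0,0.8,-1],
    [0,0,0,0,0,0.4,-1],
    [0,0,0,0,0,0,-1],
    [0,0,0,0,0,0,-1],
  ],
)

```text
time: 16.75
position: [0.5076, -0.0591, 0.014]
tool_rot: [-0.001, 0.99, 0.142, 0.001]
contact_force: [-0.1, 0.1, -1.6]
opening: 0.038
```

```bash
python3 go.py .5063 -.059 .0115 16.7
```

```text
t 16.75 pos [ 0.5076 -0.0591  0.014 ] yaw 16.3 q [-0.23  0.12  1.73  0.    1.29  1.06] op 0.038 F [-0.1  0.1 -1.6]
shift cm [-0.12 -0.04  0.25] turn [-0.001 -0.003 -0.007]
```

Emit:
apply_moves(
  deltas=[
    [0,0,0,-0.1,0,0.25,-1],
    [0,0,0,0,0,0,-1],
    [0,0,0,0,0,0,0.3],
    [0,0,0,0,0,0,0.3],
    [0,0,0,0,0,0,0.3],
    [0,0,0,0,0,-2,0.3],
    [0,0,0,0,0,-5,0.3],
    [0,0,0,0,0,-5,0.3],
  ],
)

```text
time: 17.75
position: [0.5035, -0.0589, 0.1302]
tool_rot: [-0.002, 0.99, 0.142, -0.003]
contact_force: [0.7, -0.3, 0.3]
opening: 0.0612
```

```bash
python3 go.py .505 -.2115 .12 -20; python3 - <<'E'
import numpy as np
W=np.load("pics/W.npy");v,u=np.mgrid[0:400,0:640]
for c in((401,181),(427,202)):
    m=((u-c[0])**2+(v-c[1])**2<144)&(W[...,2]>.03)&(W[...,2]<.045);print(W[m].min(0).round(3),W[m].max(0).round(3))
E
```

```text
t 17.75 pos [ 0.5035 -0.0589  0.1302] yaw 16.3 q [-0.23  0.02  1.59  0.    1.54  1.06] op 0.0612 F [ 0.7 -0.3  0.3]
shift cm [-4.13 14.69  0.96] turn [-0.004  0.007  0.633]
[ 0.544 -0.164  0.03 ] [ 0.571 -0.135  0.045]
[ 0.491 -0.226  0.031] [ 0.518 -0.197  0.045]
```

Emit:
apply_moves(
  deltas=[
    [0,0,0.153,0,0,0,0.5],
    [0,0,0.153,0,0,0,0.5],
    [0,0,0.153,0,0,0,0.5],
    [0,0,0,0.8,4,0,0.5],
    [0,0,0,1,5,0,0.5],
    [0,0,0,0.8,4,0,0.5],
    [0,0,0,0.3,1.5,0,0.5],
    [0,0,0,0,0,0,0.5],
  ],
)

```text
time: 18.75
position: [0.5095, -0.2101, 0.1385]
tool_rot: [-0.001, 0.996, -0.094, 0.004]
contact_force: [0.9, 0.5, -0.0]
opening: 0.0708
```

```bash
python3 go.py .506 -.212 .08 -10; python3 -c "
from h import *
crop('scene',310,200,450,310,5,'pics/c7.png')"
```

```text
t 18.75 pos [ 0.5095 -0.2101  0.1385] yaw -10.7 q [-0.5   0.11  1.48  0.01  1.54  1.26] op 0.0708 F [ 0.9  0.5 -0. ]
shift cm [-0.36  0.27  5.84] turn [-0.003 -0.009 -0.013]
```

View pics/c7.png

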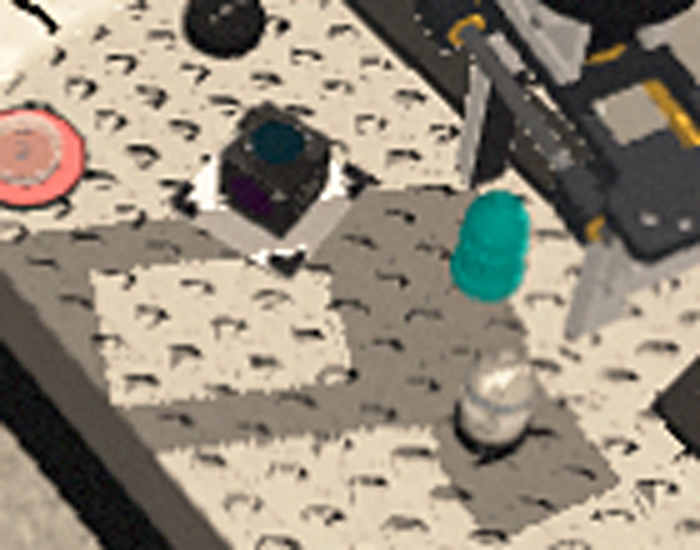

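Emit:
apply_moves(
  deltas=[
    [0,-0.009,0,-0.3,0.2,2,0.5],
    [0,0,0,0,0,3,0.5],
    [0,0,0,0,0,1,0.5],
    [0,0,0,0,0,0,0.5],
    [0,0,0,0,0,0,0.5],
  ],
)

```text
time: 19.42
position: [0.506, -0.2052, 0.0748]
tool_rot: [-0.003, 0.996, -0.09, -0.001]
contact_force: [-0.4, -0.5, -0.1]
opening: 0.0706
```

```bash
python3 go.py .506 -.212 .012 -10
```

```text
t 19.425 pos [ 0.506  -0.2052  0.0748] yaw -10.3 q [-0.49  0.14  1.57  0.    1.43  1.26] op 0.0706 F [-0.4 -0.5 -0.1]
shift cm [0.14 0.7  6.27] turn [-0.005  0.003 -0.005]
```

Emit:
apply_moves(
  deltas=[
    [0,0,0,0.1,0.7,0,0.5],
    [0,0,0,0,0,0.5,0.5],
    [0,0,0,0,0,2.5,0.5],
    [0,0,0,0,0,2,0.5],
    [0,0,0,0,0,0.7,0.5],
    [0,0,0,0,0,0,0.5],
    [0,0,0,0,0,0,0.5],
  ],
)

```text
time: 20.3
position: [0.509, -0.2152, 0.0208]
tool_rot: [-0.001, 0.996, -0.09, 0.003]
contact_force: [-0.5, -0.1, 0.7]
opening: 0.0707
```

```bash
python3 go.py .506 -.212 .012 -10
```

```text
t 20.3 pos [ 0.509  -0.2152  0.0208] yaw -10.4 q [-0.51  0.2   1.62  0.    1.31  1.25] op 0.0707 F [-0.5 -0.1  0.7]
shift cm [-0.36 -0.26  0.88] turn [-0.002 -0.007 -0.007]
```

Emit:
apply_moves(
  deltas=[
    [0,-0.007,0,-0.3,-0.25,0.5,0.5],
    [0,0,0,0,0,0.3,0.5],
    [0,0,0,0,0,0,0],
    [0,0,0,0,0,0,-1],
    [0,0,0,0,0,0,-1],
    [0,0,0,0,0,0,-1],
    [0,0,0,0,0,0,-1],
    [0,0,0,0,0,0,-1],
  ],
)

```text
time: 21.3
position: [0.5076, -0.2123, 0.0142]
tool_rot: [-0.001, 0.996, -0.09, 0.001]
contact_force: [-0.1, 1.1, 0.7]
opening: 0.0286
```

```bash
python3 go.py .506 -.212 .1 -10
```

```text
t 21.3 pos [ 0.5076 -0.2123  0.0142] yaw -10.4 q [-0.5   0.2   1.63  0.    1.31  1.25] op 0.0286 F [-0.1  1.1  0.7]
shift cm [-0.14 -0.01 -8.58] turn [-0.001 -0.002 -0.006]
```

Emit:
apply_moves(
  deltas=[
    [0,0,0,0,0,-2,-1],
    [0,0,0,0,0,-4,-1],
    [0,0,0,-1,0,-3.5,-1],
    [0,0,-0.12,-2,-1,-0.5,-1],
    [0,0,-0.12,-1,-3,0,-1],
    [0,0,-0.12,0,-4,0,-1],
    [0,0,0,0,-4,0,-1],
    [0,0,0,1,-4,0,-1],
  ],
)

```text
time: 22.3
position: [0.4573, -0.0434, 0.1104]
tool_rot: [-0.003, 0.996, 0.092, -0.005]
contact_force: [-0.3, 0.4, -3.0]
opening: 0.0288
```

```bash
python3 go.py .4374 .4025 .11 12
```

```text
t 22.3 pos [ 0.4573 -0.0434  0.1104] yaw 10.6 q [-0.22 -0.07  1.72  0.    1.5   1.17] op 0.0288 F [-0.3  0.4 -3. ]
shift cm [  6.22 -44.19   0.3 ] turn [-0.007  0.01  -0.025]
```

Emit:
apply_moves(
  deltas=[
    [0,0,0,0.7,-5,0,-1],
    [0,0,0,0.7,-5,0,-1],
    [0,0,0,0.7,-5,0,-1],
    [0,0,0,0.7,-5,0,-1],
    [0,0,0,0.7,-5,0,-1],
    [0,0,0,0.7,-5,0,-1],
    [0,0,0,0.7,-5,0,-1],
    [0,0,0,0.4,-3,0,-1],
  ],
)

```text
time: 23.3
position: [0.4338, 0.3507, 0.1047]
tool_rot: [-0.001, 0.996, 0.092, -0.01]
contact_force: [0.0, -0.5, -3.0]
opening: 0.0288
```

Emit:
apply_moves(
  deltas=[
    [0,0,0,0,0,0,-1],
    [0,0,0,0,0,0,-1],
  ],
)

```text
time: 23.55
position: [0.4323, 0.3514, 0.1024]
tool_rot: [0.001, 0.996, 0.094, -0.012]
contact_force: [0.9, -1.2, -2.7]
opening: 0.029
```

```bash
python3 go.py .4374 .4025 .05 12
```

```text
t 23.55 pos [0.4323 0.3514 0.1024] yaw 10.7 q [0.57 0.16 1.5  0.01 1.51 1.96] op 0.029 F [ 0.9 -1.2 -2.7]
shift cm [ 1.58 -4.92  5.21] turn [-0.001  0.024 -0.022]
```

Emit:
apply_moves(
  deltas=[
    [0,0.024,0,0.8,-2.5,0,-1],
    [0,0,0,0.7,-2.3,1.5,-1],
    [0,0,0,0,0,2,-1],
    [0,0,0,0,0,1,-1],
    [0,0,0,0,0,0,-1],
    [0,0,0,0,0,0,-1],
  ],
)

```text
time: 24.3
position: [0.4405, 0.3953, 0.056]
tool_rot: [0.001, 0.996, 0.089, 0.0]
contact_force: [0.0, 0.7, -2.8]
opening: 0.0289
```

```bash
python3 go.py .4374 .4025 .019 12
```

```text
t 24.3 pos [0.4405 0.3953 0.056 ] yaw 10.2 q [ 0.64  0.25  1.48 -0.    1.41  2.03] op 0.0289 F [ 0.   0.7 -2.8]
shift cm [-0.18 -0.77  3.7 ] turn [ 0.002 -0.    -0.032]
```

Emit:
apply_moves(
  deltas=[
    [0,0,0,-0.1,-0.8,0,-1],
    [0,0,0,0,0,1,-1],
    [0,0,0,0,0,1.3,-1],
    [0,0,0,0,0,0.5,-1],
    [0,0,0,0,0,0,-1],
    [0,0,0,0,0,0,-1],
  ],
)

```text
time: 25.05
position: [0.4385, 0.4037, 0.0272]
tool_rot: [0.0, 0.996, 0.089, 0.001]
contact_force: [-0.2, -0.2, -3.0]
opening: 0.029
```

```bash
python3 go.py .4374 .4025 .019 12
```

```text
t 25.05 pos [0.4385 0.4037 0.0272] yaw 10.2 q [ 0.65  0.29  1.5  -0.    1.35  2.04] op 0.029 F [-0.2 -0.2 -3. ]
shift cm [-0.13  0.1   0.82] turn [ 0.001 -0.002 -0.032]
```

Emit:
apply_moves(
  deltas=[
    [0,0,0,-0.1,0.1,0.4,-1],
    [0,0,0,0,0,0.3,-1],
    [0,0,0,0,0,0,-1],
    [0,0,0,0,0,0,-1],
  ],
)

```text
time: 25.55
position: [0.4381, 0.4026, 0.0205]
tool_rot: [0.0, 0.996, 0.089, 0.002]
contact_force: [-0.2, 0.3, -2.3]
opening: 0.0288
```

```bash
python3 go.py .4374 .4025 .0185 12; python3 -c "
from h import *
crop('scene',215,100,325,180,7,'pics/c8.png')"
```

```text
t 25.55 pos [0.4381 0.4026 0.0205] yaw 10.2 q [ 0.65  0.29  1.51 -0.    1.34  2.04] op 0.0288 F [-0.2  0.3 -2.3]
shift cm [-0.08  0.    0.2 ] turn [ 0.001 -0.003 -0.032]
```

View pics/c8.png

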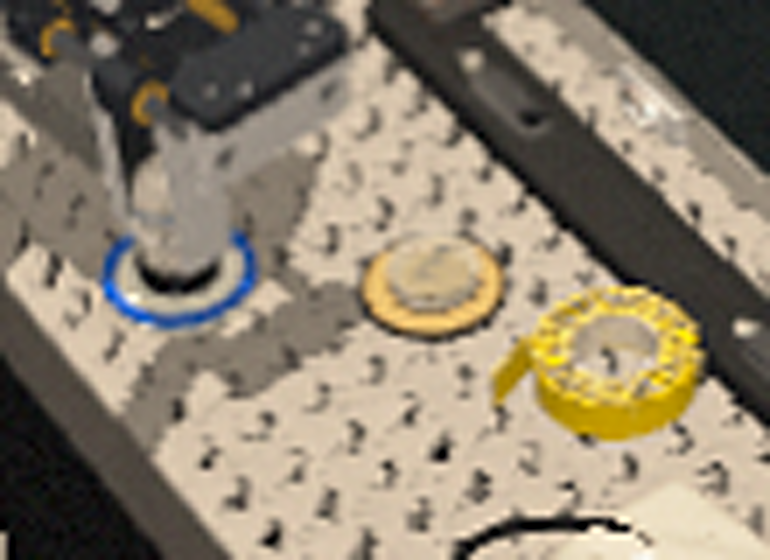

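Emit:
apply_moves(
  deltas=[
    [0,0,0,-0.05,0,0.2,-1],
    [0,0,0,0,0,0.05,-1],
    [0,0,0,0,0,0,-1],
    [0,0,0,0,0,0,0.2],
    [0,0,0,0,0,0,0.2],
    [0,0,0,0,0,0,0.2],
    [0,0,0,0,0,-2,0.2],
    [0,0,0,0,0,-5,0.2],
  ],
)

```text
time: 26.6
position: [0.436, 0.4015, 0.0867]
tool_rot: [0.002, 0.996, 0.089, -0.001]
contact_force: [0.9, 1.3, 0.4]
opening: 0.0562
```

Emit:
apply_moves(
  deltas=[
    [0,0,0,0,0,-5,0.2],
    [0,0,0,-3,0,-3,0.2],
    [0,0,0,-5,3,-2,0.2],
    [0,0,0,-5,3,-2,0.2],
    [0,0,0,0,5,-2,0.2],
    [0,0,0,0,5,0,0.2],
    [0,0,0,0,5,0,0.2],
    [0,0,0,0,0,0,0.2],
  ],
)

```text
time: 27.6
position: [0.3449, 0.1685, 0.2399]
tool_rot: [-0.003, 0.996, 0.09, 0.01]
contact_force: [0.9, 0.4, -1.2]
opening: 0.056
```

```bash
python3 go.py; python3 - <<'E'
from h import *
a,d=manip.get_image("scene");t,td=manip.get_image("top")
cv2.imwrite("pics/f_s.png",cv2.resize(a[100:300,200:440,::-1],None,fx=3,fy=3,interpolation=2))
cv2.imwrite("pics/f_t.png",np.vstack([cv2.resize(t[165:260,150:310,::-1],None,fx=4.9,fy=3.1*4.9/4.9,interpolation=2) if 0 else cv2.resize(t[170:255,155:275,::-1],None,fx=4,fy=4,interpolation=2),cv2.resize(t[170:240,310:430,::-1],None,fx=4,fy=3.4,interpolation=2)]))
E
```

```text
t 27.6 pos [0.3449 0.1685 0.2399] yaw 10.3 q [ 0.31 -0.31  1.66  0.    1.77  1.7 ] op 0.056 F [ 0.9  0.4 -1.2]
```

View pics/f_s.png

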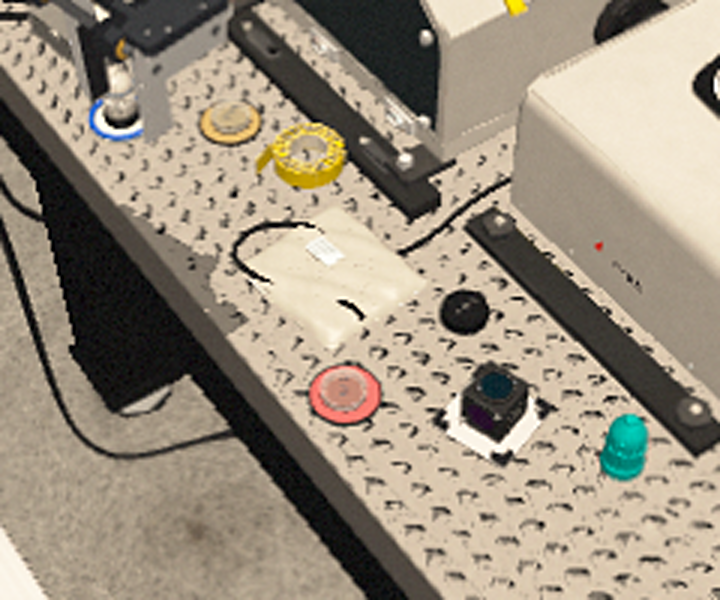

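View pics/f_t.png

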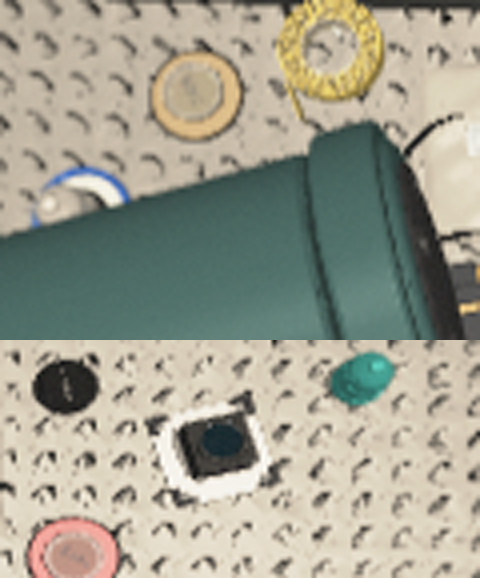

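Emit:
apply_moves(
  deltas=[
    [0,0,0,0,6,0,0.2],
    [0,0,0,0,6,0,0.2],
    [0,0,0,0,6,0,0.2],
    [0,0,0,0,6,0,0.2],
    [0,0,0,0,6,0,0.2],
    [0,0,0,0,6,0,0.2],
    [0,0,0,0,6,0,0.2],
    [0,0,0,0,0,0,0.2],
  ],
)

```text
time: 28.7
position: [0.436, -0.2391, 0.2341]
tool_rot: [-0.007, 0.994, 0.108, 0.01]
contact_force: [0.4, 1.5, 1.0]
opening: 0.0565
```

```bash
python3 - <<'E'
from h import *
t,d=manip.get_image("top");im=np.ascontiguousarray(t[:,:,::-1]);p=P["top"]
cv2.imwrite("pics/g.png",cv2.resize(im[165:255,150:310],None,fx=5,fy=5,interpolation=2))
v,u=np.mgrid[0:400,0:640]
q=cv2.undistortPoints(np.stack([u,v],-1).reshape(-1,1,2).astype(float),p["camera_matrix"],p["D"]).reshape(400,640,2)
W=(np.dstack([q*d[...,None],d])-p["t"])@p["R"]
def box(n,c,lo):
    m=(np.hypot(W[...,0]-c[0],W[...,1]-c[1])<.04)&(W[...,2]>lo)&(W[...,2]<.08)&(d>0);X=W[m];print(n,len(X),((X.max(0)+X.min(0))/2).round(4),X.min(0).round(3),X.max(0).round(3));return X
box("obj",(.437,.402),.035);X=box("cube",(.505,-.06),.038);print(cv2.minAreaRect((X[:,:2]*1000).astype(np.float32)))
hsv=cv2.cvtColor(im,cv2.COLOR_BGR2HSV);H,S,V=cv2.split(hsv)
for n,c,r,m,z in(("tape",(237,181),18,S>110,.019),("cap",(326,184),11,V<75,.013)):
    k=((u-c[0])**2+(v-c[1])**2<r*r)&m;print(n,pix2w("top",u[k].mean(),v[k].mean(),z).round(4))
E
```

```text
obj 144 [0.4376 0.4007 0.0507] [0.423 0.388 0.035] [0.453 0.414 0.066]
cube 243 [ 0.5047 -0.0599  0.043 ] [ 0.482 -0.082  0.038] [ 0.527 -0.038  0.048]
((504.87713623046875, -59.48771667480469), (38.249610900878906, 38.024784088134766), 15.29106330871582)
tape [0.5445 0.2529 0.019 ]
cap [0.5496 0.0345 0.013 ]
```

View pics/g.png

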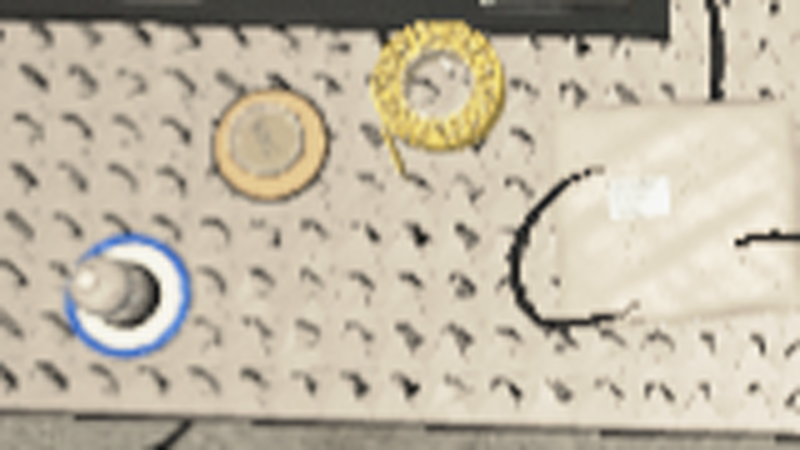

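```bash
python3 -c "
from station import manip;print(manip.hand_in())"
```

```text
the job is handed in; nothing more can be done
None
```

I put all four things in their places and handed the job in at about 29 s of the 112 s allowed. No verdict was reported.

My last camera checks, made before handing in with the arm clear and the gripper off everything:

| Thing | Offset from its place | Notes |
|---|---|---|
| Objective | about 2 mm | upright in the round nest, top at 66 mm where 64 mm is expected |
| Filter cube | under 1 mm | about 1.4° off square to its nest |
| Tan dish | about 2–3 mm | read by eye from the top view, flat on its pad |
| Pink dish | about 1.5 mm | measured once, just after placing; the later views show it unchanged |
| Tape roll and dust cap | under 0.5 mm from where they started | not touched |

No check failed. The camera calibration is only good to about 2 mm, so the offsets are no finer than that.

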